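Clamp the parcel tape dispenser with the ratchet lever

TASK

Clamp the tape dispenser firmly in its desk holder by turning the black ratchet lever clockwise, seen from above. The lever meets a stop pin before the clamp is tight, so lift it off its serrations, swing it back, let it drop fully into the teeth again and turn on until it takes a firm pull of about 15 N at the knob, not much more, or the fence is bent. Let go of the lever with it seated and the clamp tight, and leave the other things on the desk where they are.

Things in the scene. Friction and masses are not known exactly. Their poses are not given: they have to be found in the camera images.
- knob (a point): Centre of the upright round black knob (22 mm diameter, 42 mm tall) on the lever's end, 19 mm below its top, 94 mm above the desk when seated, 100 mm from the hub axis. Grasp it here from above, fingers closing across the lever. The knob is fixed on the lever, so it turns between the fingers as the lever swings.
- hub_axis (a point): Point on the vertical turning axis of lever and spindle, at the seated knob centre's height (94 mm). Axes as the holder's: the dispenser lies on the hub's +y side, the lever points to -y. From above the lever (hub to knob) can lie from 45 degrees clockwise of +x (back stop pin) to 130 degrees clockwise of +x (front stop pin). Clockwise tightens.
- holder: Fixed grey base plate 240 x 160 x 8 mm, origin at the centre of its underside, on the desk. It carries the hub (axis 40 mm to -y of its centre), two stop pins (10 mm thick, 45 mm from the axis, 85 mm high, lower than the knob's centre) and along its +y side an L-shaped fence 26 mm high that is set a little differently each time.
- spindle: Steel spindle under the lever (origin on its axis, 8 mm above the desk): a disc with 12 flat-topped teeth, so the lever seats every 30 degrees with 3 degrees of play, and an eccentric cam below. It turns with 2 to 6 N at the knob, keeps its place when let go, and stiffens to 15 N within 10 to 25 degrees once the dispenser meets the fence. Well clamped, the cam presses with 20 to 80 N.
- lever_lift (a joint): Height of the lever above its seat, m: 0 is fully seated, at 0.0045 its teeth ride on top of the spindle's, above 0.005 it is free to swing, 0.012 is the end of its travel. A spring pushes it down: lifting takes about 8 to 12 N; take the turning load off first, or the teeth bind.
- lever (a joint): Angle of the lever relative to the spindle, rad, growing clockwise from above: 0 at the start, -0.52 one tooth further back, -1.05 two teeth back, and so on. It stays while the lever is seated.
- dispenser: Loose heavy tape dispenser of 0.9 kg with a blue steel foot 150 x 60 x 25 mm and a roll on top, about 100 mm tall, lying on the holder's plate between cam and fence with a few mm of slack. Origin at the centre of the foot's underside. It need not be touched; the cam pushes it home.
- tape_roll: Bystander: spare roll of brown tape lying flat, 90 mm diameter, 48 mm tall.
- stapler: Bystander: black stapler, 130 mm long, 43 mm tall.
There are look-alikes about, which are no part of the job. What is shaped like the dispenser but pink or yellow is not meant.

How it is judged (in metres and radians):
On the way, in this order (a step that is already met when the one before it is completed fails the run):
1. the lever is lifted off its serrations (value of joint lever_lift above 0.005 m), for 0.1 s.
2. the lever is fully seated again at least one tooth further back (value of joint lever_lift below 0.0022 m and value of joint lever below -0.4 rad), for 0.2 s.
At the end, for the whole second after the job is handed in: The cam presses the dispenser against the fence with 20 to 80 N and it is at rest; the lever is down in its teeth (less than 2.2 mm above its seat) at least one tooth further back on the spindle than at the start (all of step 2 and contact force between spindle and dispenser between 20 and 80 N and linear speed of dispenser below 0.01 m/s); the robot touches nothing.
It fails at once if the clamp is overtightened (more than 100 N on the dispenser) (contact force between spindle and dispenser above 100 N).
It fails at once if the tape roll is knocked away (more than 30 mm) (distance of tape_roll from where it was at the start of the episode above 0.03 m).
It fails at once if the stapler is knocked away (more than 30 mm) (distance of stapler from where it was at the start of the episode above 0.03 m).
It also fails if it takes over 64 s, if anything falls off the work surface, if the arm or the gripper's body presses on something with over 40 N, if the wrist force passes 120 N, or if a joint passes its speed limit or range.

ROBOT

A 7-joint arm with a two-finger parallel gripper is mounted at the origin on the work surface. World frame = base frame: x ahead of the robot, y to its left, z up, the work surface at z = 0. Lengths are in m, angles in degrees, forces in N, time in s.
With the tool pointing down it reaches from about 0.425 to 0.875 m from the base axis. Payload 4.7 kg.
Tool frame: the origin (TCP) lies on the front face of the gripper's body, between the roots of the fingers; the fingertips stand 70 mm ahead of it and the grasp point (between the pads) lies 51 mm ahead of it (tip_extent is the distance from the TCP to the fingertips, in m); z points along the fingers, y is the direction in which the jaws open and shut (so a half turn about z gives the same grasp; the last joint's range is limited). The gripper opens to 87 mm and grips with 3 to 60 N. Pads are 19 mm wide; open, the fingers measure 117 mm over their backs; the gripper's body (75 mm by 190 mm) begins 51 mm behind the grasp point.
Start: joints at [-74.536, 18.392, -4.016, 83.108, 1.295, 78.541, -3.26], TCP at [0.164, 0.629, 0.292] pointing down, gripper open.
Joint ranges: [-163.93, 163.93], [-17.29, 119.83], [-79.2, 71.16], [3.27, 140.29], [-89.18, 269.18], [5.43, 117.66], [-154.24, 154.24]. Speed limits (degrees/s): [147.25, 147.25, 180, 180, 180, 180, 180].

INTERFACE

Orientations are given as [roll, pitch, yaw] about the fixed x, y, z axes, in that order (R = Rz(yaw) Ry(pitch) Rx(roll)).
In Python, from cell import * gives the robot as it stands.
- The arm moves only by the tool carry_out, never from a script. Its argument "increments" is text: rows parted by semicolons, each of 7 numbers parted by spaces: the opening, from 0 (shut) to 1 (fully open), then the shift along the tool's x, y, z in m, then the turn, a rotation vector about the tool's x, y, z in degrees. A call has 1 to 20 rows; each row shifts and turns the pose as measured when the row begins, along the tool's axes as they then stand; what a row does not reach is not made up. A row lasts 1/8 s, in which the tool goes at most 62.5 mm and 10.7 degrees, less where a joint would pass 70% of its speed; a pose out of reach is approached as far as the arm can. A call is refused whole if a number of a shift passes 0.0625 or a number of a turn 10.7, either way. A call with a gripper value outside its range is refused whole. The fingers move at their own pace and stop on an object; "force" is the grip in N (left out, the last holds). Time passes only in rows, so rows that do not move let the fingers close. It gives the time, the measured TCP pose, the force and the opening at its end, in the units of the state.
- get_obs(): the state, without advancing time (a new reading comes with each control period).
- read_camera(name): name is "scene" or "top"; returns a dict with "img" (480x640x3 uint8, blue, green, red), "fx", "fy", "cx", "cy" (pixels), "k1" (the pictures are not rectified: a ray, as slopes to the right and down, at radius r is drawn at 1 + k1 r^2 times it, then the intrinsics apply), "world_from_camera" (4x4, takes a point from camera to world coordinates). Camera axes: x right, y down, z forward; pixel columns grow to the right and rows downward; lengths in m; the calibration is good to about 2 mm. A picture is of the moment at which its call begins. There is no depth.
- sign_off(): hands the job in, once; it reports no verdict.
Trained networks look in a picture, given as the dict that the camera call returned (one of the last four; its "shot" number tells which), for a name from the list of things; names that differ only in an ending like _2 or _b are one class to them, and where a whole thing is asked for, a point or a joint stands for the part that bears it (a point fixed in the world has none). Each returns a list of dicts, best first, with "confidence" (0 to 1); they miss things now and then, are a little off and sometimes report something else, mostly with a low value. They report only what shows in the picture. A call takes as long as a camera call. They do not tell look-alikes from the thing itself.
- masks_of(target, picture): "pixels" (480x640 bool, what is visible of it) and "bbox" ([left, top, right, bottom] in pixels, round what is visible of it).
The state is a dict: "time_s": time; "qpos": joint angles; "joint_velocities": joint speeds; "effort": joint torques, N m; "tool_pos": TCP position; "tool_rot": TCP orientation; "force": force on the tool from outside, world axes, zero at the start; "wrist_torque": the same for the moment, N m; "grip_width": finger opening in m.
Only numpy, scipy, OpenCV 4.12 (cv2) and the standard library are available. Lean on these libraries where they do the work, as an engineer would, in place of code of your own. Each camera call takes 0.05 s, during which the arm holds its last target.

## Working session

There is one attempt and no reset: what is moved stays moved. The work goes in short steps, Python scripts to look and compute and a tool call to move; the robot and the scene stay as the last step left them, time stands still between calls to the robot, and variables do not carry over. Pictures are saved under pics/ and viewed, and the job is handed in when it is done.

Besides the shell and the picture viewer there is one more tool, called after "Request:" in YAML: its name, and indented under it one key for each argument. carry_out: Moves the arm, as the interface text tells. Its arguments: {"type":"object","properties":{"increments":{"type":"string"},"force":{"type":"number"}},"required":["increments"]}

```bash
mkdir -p pics; ls; python3 - <<'E'
from cell import *
import cv2,numpy as np
o=get_obs();print({k:np.round(v,3) for k,v in o.items()})
for n in("scene","top"):
    p=read_camera(n);cv2.imwrite(f"pics/{n}0.png",p["img"])
    print(n,p["fx"],p["fy"],p["cx"],p["cy"],p["k1"],np.round(p["world_from_camera"],3).tolist())
    for t in("knob","holder","spindle","dispenser","tape_roll","stapler"):
        print(t,[(round(m["confidence"],2),m["bbox"],int(m["pixels"].sum())) for m in masks_of(t,p)])
E
```

```text
pics
{'time_s': np.float64(0.0), 'qpos': array([-74.536,  18.439,  -4.014,  83.176,   1.295,  78.543,  -3.261]), 'joint_velocities': array([-0.022,  0.055,  0.053, -0.004, -0.043,  0.052,  0.049]), 'effort': array([-1.0000e-03, -4.9129e+01, -4.0400e-01, -3.1253e+01, -6.4000e-02,
        4.4000e-02,  0.0000e+00]), 'tool_pos': array([0.164, 0.628, 0.291]), 'tool_rot': array([-1.79888e+02,  6.00000e-03,  1.65343e+02]), 'force': array([-0.794,  0.155, -0.523]), 'wrist_torque': array([ 0.018,  0.043, -0.021]), 'grip_width': np.float64(0.087)}
scene 549.2235850368955 549.2235850368955 324.4219506293397 241.62629239691802 -0.13403960797535558 [[-0.799, 0.468, -0.378, 0.93], [0.601, 0.638, -0.481, 0.568], [0.016, -0.612, -0.791, 0.871], [0.0, 0.0, 0.0, 1.0]]
knob [(0.69, [248.3, 187.7, 311.8, 245.0], 936)]
holder [(0.91, [244.8, 186.9, 382.5, 332.2], 5291)]
spindle [(0.74, [248.4, 189.2, 313.3, 254.5], 1270), (0.43, [246.2, 190.6, 382.0, 329.1], 4915)]
dispenser [(0.77, [287.8, 216.1, 359.4, 294.5], 2792), (0.73, [276.8, 354.1, 367.5, 442.7], 3835), (0.6, [439.9, 226.3, 498.3, 316.3], 3113)]
tape_roll [(0.79, [342.6, 290.1, 394.3, 349.4], 1917)]
stapler [(0.95, [215.0, 292.0, 278.3, 356.1], 1987)]
top 594.2730078115376 594.2730078115376 319.540505857122 252.01953839207818 -0.08398766080360727 [[0.017, -0.989, 0.147, 0.408], [-1.0, -0.016, 0.011, 0.086], [-0.009, -0.147, -0.989, 1.055], [0.0, 0.0, 0.0, 1.0]]
knob [(0.63, [346.7, 217.8, 425.7, 259.6], 1182)]
holder [(0.67, [276.3, 186.1, 425.6, 333.1], 8061)]
spindle [(0.62, [343.6, 216.7, 428.2, 266.2], 1482)]
dispenser [(0.71, [191.0, 118.5, 230.6, 210.5], 3076), (0.68, [174.9, 345.1, 266.1, 406.3], 3108), (0.64, [304.3, 213.2, 357.3, 301.3], 2929)]
tape_roll [(0.65, [272.7, 180.1, 428.3, 332.9], 7864), (0.59, [213.9, 222.8, 274.2, 277.1], 1422)]
stapler [(0.67, [301.0, 120.8, 328.8, 191.9], 1411)]
```

View pics/scene0.png

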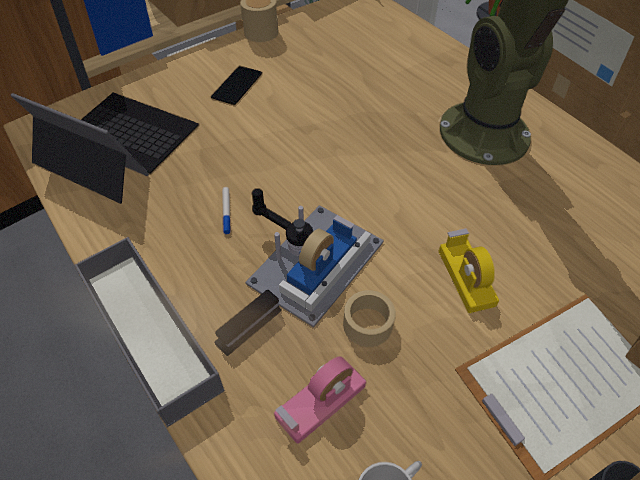

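View pics/top0.png

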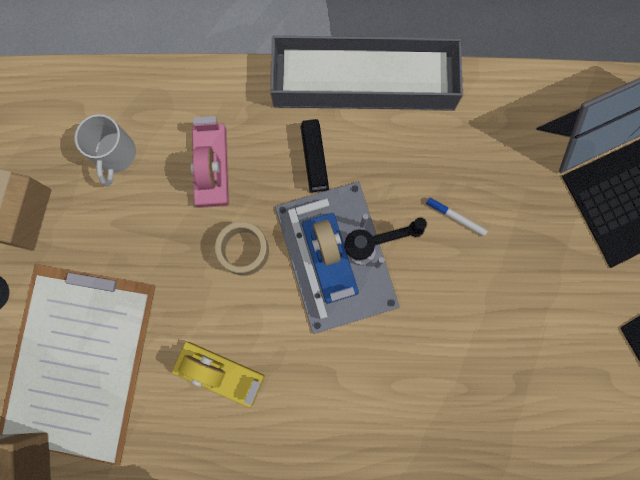

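```bash
python3 - <<'E'
import cv2
a=cv2.imread("pics/top0.png")[175:345,260:440];b=cv2.imread("pics/scene0.png")[180:340,235:395]
cv2.imwrite("pics/topcrop0.png",cv2.resize(a,(635,600),interpolation=cv2.INTER_CUBIC))
cv2.imwrite("pics/scenecrop0.png",cv2.resize(b,(600,600),interpolation=cv2.INTER_CUBIC))
E
```

```text
(no output)
```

View pics/topcrop0.png

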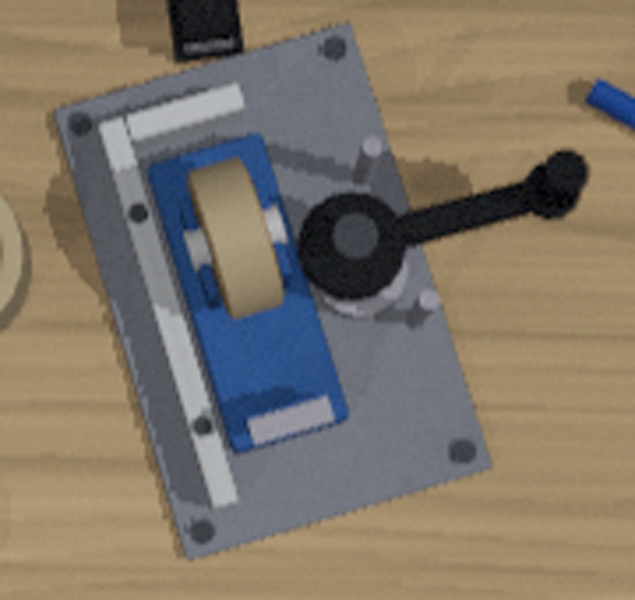

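View pics/scenecrop0.png

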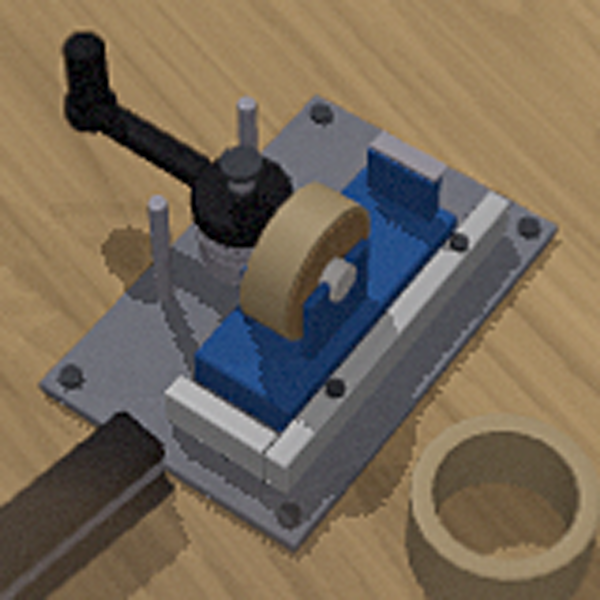

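The candidates for the dispenser in the top view are pink (210,163), yellow (218,373) and blue (330,257). The blue one lies on the grey plate between the cam and the fence, so it is the one meant. The black lever's hub is at about (361,242) and its knob at (421,223).

```bash
cat > h.py <<'E'
import numpy as np,cv2
from cell import *
def rays(p,uv):
    uv=np.array(uv,float).reshape(-1,1,2)
    K=np.array([[p["fx"],0,p["cx"]],[0,p["fy"],p["cy"]],[0,0,1]])
    n=cv2.undistortPoints(uv,K,np.array([p["k1"],0,0,0,0])).reshape(-1,2)
    T=np.array(p["world_from_camera"])
    return T[:3,3],np.c_[n,np.ones(len(n))]@T[:3,:3].T
def atz(p,uv,z):
    c,d=rays(p,uv);return c+d*((z-c[2])/d[:,2])[:,None]
def tri(pa,ua,pb,ub):
    A=0;B=0
    for p,u in((pa,ua),(pb,ub)):
        c,d=rays(p,[u]);d=d[0]/np.linalg.norm(d[0]);M=np.eye(3)-np.outer(d,d);A=A+M;B=B+M@c
    return np.linalg.solve(A,B)
def proj(p,X):
    X=np.atleast_2d(X);T=np.linalg.inv(np.array(p["world_from_camera"]))
    K=np.array([[p["fx"],0,p["cx"]],[0,p["fy"],p["cy"]],[0,0,1]])
    r,_=cv2.Rodrigues(T[:3,:3]);return cv2.projectPoints(X,r,T[:3,3],K,np.array([p["k1"],0,0,0,0]))[0].reshape(-1,2)
E
python3 - <<'E'
from h import *
s=read_camera("scene");t=read_camera("top")
tc=lambda x,y:(x*180/635+260-.35,y*170/600+175-.35)
sc=lambda x,y:(x*160/600+235-.35,y*160/600+180-.35)
print("knob top tri",tri(t,tc(568,170),s,sc(84,43)),atz(t,[tc(568,170)],.113))
print("hub top",tri(t,tc(355,236),s,sc(241,163)))
b=atz(t,[tc(80,124),tc(333,48),tc(462,452),tc(202,531)],.009);print(b,b.mean(0))
b2=atz(s,[sc(290,515),sc(70,376),sc(322,113),sc(529,227)],.009);print(b2,b2.mean(0))
c=atz(t,[tc(52,112),tc(350,24),tc(492,466),tc(188,558)],.008);print(c,c.mean(0),[np.linalg.norm(c[i]-c[i-1]) for i in range(4)])
for q in (b,b2,c):
    e=q[[0,1]].mean(0)-q[[3,2]].mean(0);a=np.arctan2(e[1],e[0])  # +x holder
    m=q.mean(0);h=m[:2]+.04*np.array([np.sin(a),-np.cos(a)])
    print("yaw",np.degrees(a),"hub",h)
print("pins",tri(t,tc(373,147),s,sc(158,203)),tri(t,tc(430,299),s,sc(247,103)))
E
```

```text
knob top tri [ 0.59817462 -0.06506698  0.11190298] [[ 0.59833093 -0.0652465   0.113     ]]
hub top [0.56975893 0.03101367 0.09054437]
[[ 0.63931068  0.16688619  0.009     ]
 [ 0.6811568   0.03812885  0.009     ]
 [ 0.47537937 -0.02798671  0.009     ]
 [ 0.43415637  0.10089144  0.009     ]] [0.55750081 0.06947994 0.009     ]
[[ 0.63968895  0.16737026  0.009     ]
 [ 0.68151384  0.03742109  0.009     ]
 [ 0.47500324 -0.0277978   0.009     ]
 [ 0.43407099  0.10142909  0.009     ]] [0.55756926 0.06960566 0.009     ]
[[ 0.64559827  0.18147825  0.008     ]
 [ 0.6942677   0.02943467  0.008     ]
 [ 0.4686939  -0.0430842   0.008     ]
 [ 0.4207467   0.10760547  0.008     ]] [0.55732664 0.06885855 0.008     ] [np.float64(0.23667576376673258), np.float64(0.15964323346427686), np.float64(0.23694413302729225), np.float64(0.1581338356379239)]
yaw 17.82206167444587 hub [0.56974328 0.03139948]
yaw 17.65369064301185 hub [0.56969978 0.03148939]
yaw 18.004552828973623 hub [0.56969035 0.03081727]
pins [0.61373153 0.02243989 0.08301268] [ 0.54142742 -0.0044638   0.08364138]
```

The measurements agree with each other and with the given sizes:
- The hub is at (0.570, 0.031) and the plate yaw is about 17.8°.
- The knob radius comes out at 0.1006 m, against 0.100 given.
- The knob top is at z 0.112.
- The lever is about 91° clockwise of the holder's +x.

Next I plan the approach.

```bash
cat >> h.py <<'E'
from scipy.spatial.transform import Rotation as R
HUB=np.array([.5697,.0313]);YAW=17.75
def lev(deg,r=.1): # lever deg cw of holder +x -> knob xy, tool yaw
    a=np.radians(YAW-deg);return HUB+r*np.array([np.cos(a),np.sin(a)]),YAW-deg+180
def rows(p0,rot0,wps,op):
    """wps: list of (xyz,yaw,nrows)"""
    p=np.array(p0,float);r=R.from_euler("xyz",rot0,degrees=True);out=[]
    for xyz,yaw,n in wps:
        g=np.array(xyz,float);rg=R.from_euler("xyz",[180,0,yaw],degrees=True)
        dp=(g-p)/n;dr=(r.inv()*rg).as_rotvec()/n
        for i in range(n):
            sh=r.inv().apply(dp);out.append(np.r_[op,np.round(sh,4),np.round(np.degrees(dr),2)])
            p=p+dp;r=r*R.from_rotvec(dr)
    print("; ".join(" ".join("%g"%v for v in o) for o in out))
def state():
    o=get_obs();print("t %.2f pos %s rot %s F %s M %s w %.4f"%(o["time_s"],np.round(o["tool_pos"],4),np.round(o["tool_rot"],2),np.round(o["force"],1),np.round(o["wrist_torque"],2),o["grip_width"]))
    d=o["tool_pos"][:2]-HUB;print("lever deg",YAW-np.degrees(np.arctan2(d[1],d[0])),"r",np.hypot(*d));return o
E
python3 - <<'E'
from h import *
o=state();k,y=lev(91.3);print(k,y)
rows(o["tool_pos"],o["tool_rot"],[((*k,.26),y,16)],1)
E
```

```text
t 0.80 pos [0.1645 0.6289 0.2923] rot [179.99   0.   165.34] F [-0.2  0.2 -0. ] M [ 0.05 -0.01 -0.01] w 0.0871
lever deg -106.39005902438869 r 0.7219959014168555
[ 0.59801785 -0.06460672] 106.45
1 -0.0372 -0.0351 0.002 0 -0 3.68; 1 -0.0394 -0.0326 0.002 0 -0 3.68; 1 -0.0414 -0.03 0.002 0 -0 3.68; 1 -0.0432 -0.0273 0.002 0 -0 3.68; 1 -0.0449 -0.0245 0.002 0 -0 3.68; 1 -0.0464 -0.0215 0.002 0 -0 3.68; 1 -0.0476 -0.0185 0.002 0 -0 3.68; 1 -0.0487 -0.0154 0.002 0 -0 3.68; 1 -0.0496 -0.0123 0.002 0 -0 3.68; 1 -0.0503 -0.0091 0.002 0 -0 3.68; 1 -0.0508 -0.0058 0.002 0 -0 3.68; 1 -0.0511 -0.0025 0.002 0 -0 3.68; 1 -0.0511 0.0007 0.002 0 -0 3.68; 1 -0.051 0.004 0.002 0 -0 3.68; 1 -0.0506 0.0073 0.002 0 -0 3.68; 1 -0.05 0.0105 0.002 0 -0 3.68
```

Request:
carry_out:
  increments: "1 -0.037 -0.035 0.002 0 0 3.7; 1 -0.039 -0.033 0.002 0 0 3.7; 1 -0.041 -0.03 0.002 0 0 3.7; 1 -0.043 -0.027 0.002 0 0 3.7; 1 -0.045 -0.024 0.002 0 0 3.7; 1 -0.046 -0.022 0.002 0 0 3.7; 1 -0.048 -0.018 0.002 0 0 3.7; 1 -0.049 -0.015 0.002 0 0 3.7; 1 -0.05 -0.012 0.002 0 0 3.7; 1 -0.05 -0.009 0.002 0 0 3.7; 1 -0.051 -0.006 0.002 0 0 3.7; 1 -0.051 -0.002 0.002 0 0 3.7; 1 -0.051 0.001 0.002 0 0 3.7; 1 -0.051 0.004 0.002 0 0 3.7; 1 -0.05 0.007 0.002 0 0 3.7; 1 -0.05 0.01 0.002 0 0 3.7"

```text
time_s: 2.8
tool_pos: [0.5987, -0.0862, 0.2603]
tool_rot: [179.3, -0.5, 104.8]
force: [-0.5, 0.3, -0.2]
grip_width: 0.0874
```

```bash
python3 - <<'E'
from h import *
o=state();k,y=lev(91.3);print(k,y,o["qpos"])
rows(o["tool_pos"],o["tool_rot"],[((*k,.26),y,4),((*k,.16),y,5),((*k,.145),y,2)],1)
E
```

```text
t 2.80 pos [ 0.5987 -0.0862  0.2603] rot [179.34  -0.48 104.82] F [-0.5  0.3 -0.2] M [-0.05 -0.   -0.03] w 0.0874
lever deg 93.91137820579166 r 0.12103621080501228
[ 0.59801785 -0.06460672] 106.45 [-25.95796412  15.61780139  38.29134666  93.99268484 -10.77148867
  73.52673548  29.12680485]
1 0.0053 0.0012 0.0001 0.17 -0.12 -0.41; 1 0.0053 0.0013 0.0001 0.17 -0.12 -0.41; 1 0.0052 0.0013 0.0001 0.17 -0.12 -0.41; 1 0.0052 0.0013 0.0001 0.17 -0.12 -0.41; 1 -0 0 0.02 -0 0 -0; 1 -0 0 0.02 -0 0 -0; 1 -0 0 0.02 -0 0 -0; 1 -0 0 0.02 -0 0 -0; 1 -0 0 0.02 -0 0 -0; 1 -0 0 0.0075 -0 0 -0; 1 -0 0 0.0075 -0 0 -0
```

Request:
carry_out:
  increments: "1 0 0 0 0 0 0; 1 0.005 0.001 0 0.17 -0.12 -0.4; 1 0.005 0.001 0 0.17 -0.12 -0.4; 1 0.005 0.001 0 0.17 -0.12 -0.4; 1 0.005 0.001 0 0.17 -0.12 -0.4; 1 0 0 0 0 0 0"

```text
time_s: 3.55
tool_pos: [0.597, -0.0637, 0.2604]
tool_rot: [-179.9, 0.0, 106.6]
force: [0.5, -0.5, -0.3]
grip_width: 0.0872
```

```bash
python3 - <<'E'
from h import *
o=state();k,y=lev(91.3)
rows(o["tool_pos"],o["tool_rot"],[((*k,.26),y,2),((*k,.16),y,5),((*k,.145),y,2)],1)
E
```

```text
t 3.55 pos [ 0.597  -0.0637  0.2604] rot [-1.7993e+02  3.0000e-02  1.0659e+02] F [ 0.5 -0.5 -0.3] M [-0.04  0.06 -0.02] w 0.0872
lever deg 91.69391399052029 r 0.09888333936275943
1 -0.0006 0.0003 0.0002 -0.03 0.02 0.07; 1 -0.0006 0.0003 0.0002 -0.03 0.02 0.07; 1 0 -0 0.02 -0 0 -0; 1 0 -0 0.02 -0 0 -0; 1 0 -0 0.02 -0 0 -0; 1 0 -0 0.02 -0 0 -0; 1 0 -0 0.02 -0 0 -0; 1 -0 -0 0.0075 0 0 -0; 1 -0 -0 0.0075 0 0 -0
```

Request:
carry_out:
  increments: "1 -0.001 0.0005 0.02 0 0 0; 1 0 0 0.02 0 0 0; 1 0 0 0.02 0 0 0; 1 0 0 0.02 0 0 0; 1 0 0 0.02 0 0 0; 1 0 0 0.01 0 0 0; 1 0 0 0.005 0 0 0; 1 0 0 0 0 0 0"

```text
time_s: 4.55
tool_pos: [0.5948, -0.0667, 0.1344]
tool_rot: [-179.6, 0.0, 106.4]
force: [-0.1, 0.3, -0.5]
grip_width: 0.0871
```

```bash
python3 - <<'E'
from h import *
o=state()
t=read_camera("top");cv2.imwrite("pics/top1.png",cv2.resize(t["img"][175:345,260:440],(635,600)))
t=read_camera("scene");cv2.imwrite("pics/scene1.png",cv2.resize(t["img"][130:340,185:395],(600,600)))
E
```

```text
t 4.55 pos [ 0.5948 -0.0667  0.1344] rot [-1.7960e+02  3.0000e-02  1.0642e+02] F [-0.1  0.3 -0.5] M [-0.06 -0.   -0.03] w 0.0871
lever deg 93.40312900901364 r 0.1011643382984233
```

View pics/scene1.png

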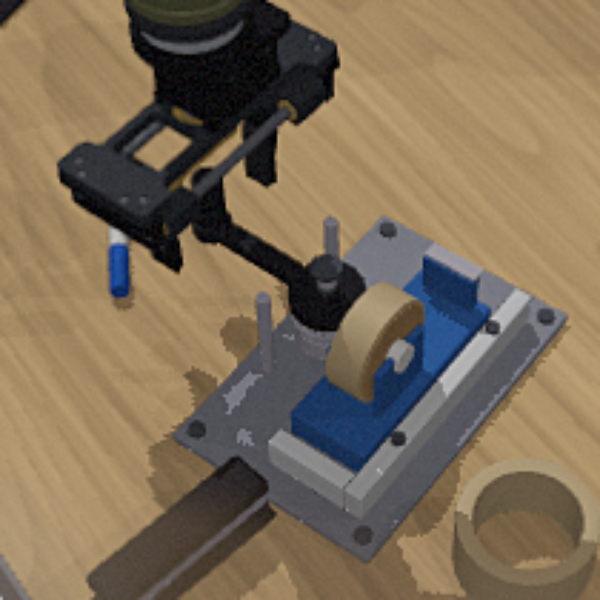

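The knob stands between the open fingers. The TCP went about 10 mm too low, so I raise it and centre it before closing.

Request:
carry_out:
  increments: "1 0.001 0.0035 -0.010 -0.3 0 0; 1 0 0 0 0 0 0; 1 0 0 0 0 0 0"

```text
time_s: 5.03
tool_pos: [0.5998, -0.0645, 0.1479]
tool_rot: [179.8, 0.1, 106.4]
force: [-0.0, -0.8, -0.1]
grip_width: 0.0872
```

```bash
python3 - <<'E'
from h import *
o=state()
E
```

```text
t 5.03 pos [ 0.5998 -0.0645  0.1479] rot [1.7980e+02 9.0000e-02 1.0644e+02] F [-0.  -0.8 -0.1] M [-0.07  0.05  0.08] w 0.0872
lever deg 90.30140783116622 r 0.10045707026959728
```

Request:
carry_out:
  increments: "1 0 -0.0012 0.0025 0 0 0; 1 0 0 0 0 0 0; 0 0 0 0 0 0 0; 0 0 0 0 0 0 0; 0 0 0 0 0 0 0; 0 0 0 0 0 0 0; 0 0 0 0 0 0 0; 0 0 0 0 0 0 0"
  force: 40

```text
time_s: 6.02
tool_pos: [0.5984, -0.0649, 0.145]
tool_rot: [179.8, 0.1, 106.4]
force: [0.6, -1.0, 0.1]
grip_width: 0.0347
```

```bash
python3 - <<'E'
from h import *
o=state()
E
```

```text
t 6.03 pos [ 0.5984 -0.0649  0.145 ] rot [1.7983e+02 8.0000e-02 1.0644e+02] F [ 0.6 -1.   0.1] M [-0.09  0.01  0.04] w 0.0347
lever deg 91.16147704266442 r 0.10036461282773432
```

Request:
carry_out:
  increments: "0 0 0 0 0 0 0; 0 0 0 0 0 0 0; 0 0 0 0 0 0 0"

```text
time_s: 6.4
tool_pos: [0.5984, -0.0649, 0.145]
tool_rot: [179.8, 0.1, 106.4]
force: [-0.0, -0.3, -0.2]
grip_width: 0.0213
```

```bash
python3 - <<'E'
from h import *
o=state()
k,y=lev(127)
p=o["tool_pos"];d=p[:2]-HUB;r=np.hypot(*d);a0=YAW-np.degrees(np.arctan2(d[1],d[0]));
rows(p,o["tool_rot"],[((*lev(a0+(125-a0)*i/10,r)[0],p[2]),lev(a0+(125-a0)*i/10)[1],1) for i in range(1,11)],0)
E
```

```text
t 6.40 pos [ 0.5984 -0.0649  0.145 ] rot [1.7983e+02 8.0000e-02 1.0644e+02] F [-0.  -0.3 -0.2] M [-0.13  0.04 -0.01] w 0.0213
lever deg 91.1672572361557 r 0.10040167188076879
0 0.0002 -0.0059 -0 0.17 0.07 3.24; 0 0.0002 -0.0059 -0 -0 -0 3.38; 0 0.0002 -0.0059 -0 -0 -0 3.38; 0 0.0002 -0.0059 -0 0 -0 3.38; 0 0.0002 -0.0059 -0 0 -0 3.38; 0 0.0002 -0.0059 -0 -0 -0 3.38; 0 0.0002 -0.0059 -0 -0 -0 3.38; 0 0.0002 -0.0059 -0 -0 -0 3.38; 0 0.0002 -0.0059 -0 0 -0 3.38; 0 0.0002 -0.0059 -0 0 -0 3.38
```

Gripped (21 mm opening on the 22 mm knob). I turn clockwise in small arcs.

Request:
carry_out:
  increments: "0 0.0002 -0.006 0 0 0 3.4; 0 0.0002 -0.006 0 0 0 3.4; 0 0.0002 -0.006 0 0 0 3.4; 0 0.0002 -0.006 0 0 0 3.4"

```text
time_s: 6.9
tool_pos: [0.5748, -0.0688, 0.145]
tool_rot: [179.7, 0.1, 92.5]
force: [0.8, 0.5, -0.3]
grip_width: 0.021
```

```bash
python3 - <<'E'
from h import *
o=state()
E
```

```text
t 6.90 pos [ 0.5748 -0.0688  0.145 ] rot [1.7974e+02 8.0000e-02 9.2500e+01] F [ 0.8  0.5 -0.3] M [-0.09  0.03  0.09] w 0.0210
lever deg 104.81491197299749 r 0.10024567168911123
```

Request:
carry_out:
  increments: "0 0.0002 -0.006 0 0 0 3.4; 0 0.0002 -0.006 0 0 0 3.4; 0 0.0002 -0.006 0 0 0 3.4; 0 0.0002 -0.006 0 0 0 3.4; 0 0.0002 -0.006 0 0 0 3.4"

```text
time_s: 7.52
tool_pos: [0.5447, -0.0657, 0.145]
tool_rot: [179.6, 0.0, 75.0]
force: [1.1, -0.3, -1.1]
grip_width: 0.021
```

```bash
python3 - <<'E'
from h import *
o=state()
E
```

```text
t 7.53 pos [ 0.5447 -0.0657  0.145 ] rot [1.7963e+02 3.0000e-02 7.5000e+01] F [ 1.1 -0.3 -1.1] M [-0.12 -0.04  0.17] w 0.0210
lever deg 122.20533007468957 r 0.10017597768383718
```

Request:
carry_out:
  increments: "0 0.0002 -0.0055 0 0 0 3; 0 0 0 0 0 0 0; 0 0 0 0 0 0 0; 0 0 0.002 0 0 0 -1.2; 0 0 0 0 0 0 0; 0 0 0 0 0 0 0"

```text
time_s: 8.28
tool_pos: [0.5415, -0.0648, 0.1449]
tool_rot: [179.6, 0.0, 73.3]
force: [-0.2, 0.4, 0.3]
grip_width: 0.0211
```

```bash
python3 - <<'E'
from h import *
o=state()
E
```

```text
t 8.28 pos [ 0.5415 -0.0648  0.1449] rot [1.7963e+02 3.0000e-02 7.3340e+01] F [-0.2  0.4  0.3] M [-0.05  0.25 -0.  ] w 0.0211
lever deg 124.1191964044951 r 0.10018365443019318
```

Request:
carry_out:
  increments: "0 0 0 -0.003 0 0 0; 0 0 0 -0.003 0 0 0; 0 0 0 -0.002 0 0 0; 0 0 0 0 0 0 0; 0 0 0 0 0 0 0"

```text
time_s: 8.9
tool_pos: [0.5401, -0.0641, 0.1504]
tool_rot: [179.8, 0.1, 73.3]
force: [2.1, -0.3, -9.5]
grip_width: 0.0209
```

```bash
python3 - <<'E'
from h import *
o=state()
t=read_camera("scene");cv2.imwrite("pics/scene2.png",cv2.resize(t["img"][130:340,185:395],(600,600),interpolation=cv2.INTER_CUBIC))
E
```

```text
t 8.90 pos [ 0.5401 -0.0641  0.1504] rot [1.7976e+02 8.0000e-02 7.3280e+01] F [ 2.1 -0.3 -9.5] M [-0.02 -0.45 -0.29] w 0.0209
lever deg 124.96728299770085 r 0.09983261892413918
```

View pics/scene2.png

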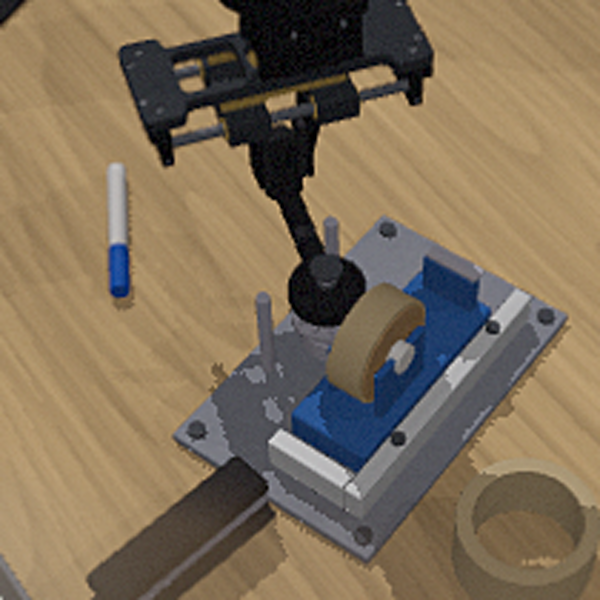

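The lever has risen about 5.5 mm against 9.5 N of spring force. I lift it a bit more so it swings clear.

Request:
carry_out:
  increments: "0 0 0 -0.003 0 0 0; 0 0 0 -0.003 0 0 0; 0 0 0 -0.002 0 0 0; 0 0 0 0 0 0 0"

```text
time_s: 9.45
tool_pos: [0.5395, -0.0636, 0.1578]
tool_rot: [179.8, 0.1, 73.3]
force: [3.2, -0.3, -12.7]
grip_width: 0.021
```

```bash
python3 - <<'E'
from h import *
o=state()
E
```

```text
t 9.45 pos [ 0.5395 -0.0636  0.1578] rot [1.7983e+02 9.0000e-02 7.3260e+01] F [  3.2  -0.3 -12.7] M [-0.13 -0.66 -0.28] w 0.0210
lever deg 125.38666578231225 r 0.09962212999394228
```

Request:
carry_out:
  increments: "0 0.0003 0.007 -0.0005 0 0 -4; 0 0.0003 0.007 -0.0005 0 0 -4; 0 0.0003 0.007 -0.0005 0 0 -4"

```text
time_s: 9.82
tool_pos: [0.5599, -0.0678, 0.1579]
tool_rot: [179.9, 0.2, 85.6]
force: [3.7, -0.3, -14.4]
grip_width: 0.0205
```

```bash
python3 - <<'E'
from h import *
o=state()
E
```

```text
t 9.82 pos [ 0.5599 -0.0678  0.1579] rot [1.7989e+02 1.7000e-01 8.5550e+01] F [  3.7  -0.3 -14.4] M [-0.17 -0.92 -0.41] w 0.0205
lever deg 113.37717062378493 r 0.09955435724584608
```

Request:
carry_out:
  increments: "0 0.0003 0.0075 0.001 0 0 -4.4; 0 0.0003 0.0075 0.001 0 0 -4.4; 0 0.0003 0.0075 0 0 0 -4.4; 0 0.0003 0.0075 0 0 0 -4.4; 0 0.0003 0.0075 0 0 0 -4.4; 0 0.0003 0.0075 0 0 0 -4.4; 0 0.0003 0.0075 0 0 0 -4.4; 0 0.0003 0.0075 0 0 0 -4.4; 0 0 0 -0.001 0 0 0"

```text
time_s: 10.95
tool_pos: [0.6211, -0.0541, 0.1564]
tool_rot: [-180.0, 0.3, 121.8]
force: [2.4, 0.7, -11.7]
grip_width: 0.0211
```

```bash
python3 - <<'E'
from h import *
o=state()
E
```

```text
t 10.95 pos [ 0.6211 -0.0541  0.1564] rot [-179.97    0.33  121.84] F [  2.4   0.7 -11.7] M [ 0.2  -0.73 -0.29] w 0.0211
lever deg 76.72563833049871 r 0.09966977861567543
```

Request:
carry_out:
  increments: "0 0.0003 0.007 0 0 0 -4; 0 0.0003 0.007 0 0 0 -4; 0 0.0002 0.005 0 0 0 -3.5; 0 0 0 0 0 0 0; 0 0 0 0 0 0 0"

```text
time_s: 11.58
tool_pos: [0.6364, -0.0427, 0.1563]
tool_rot: [-180.0, 0.3, 133.1]
force: [3.3, -0.3, -10.9]
grip_width: 0.0211
```

```bash
python3 - <<'E'
from h import *
o=state()
E
```

```text
t 11.57 pos [ 0.6364 -0.0427  0.1563] rot [-179.96    0.34  133.12] F [  3.3  -0.3 -10.9] M [ 0.16 -0.88 -0.23] w 0.0211
lever deg 65.72577466690083 r 0.09965946263257171
```

Request:
carry_out:
  increments: "0 0 0.0012 0 0 0 -0.8; 0 0 0 0 0 0 0; 0 0 0 0.003 0 0 0; 0 0 0 0.003 0 0 0; 0 0 0 0.002 0 0 0; 0 0 0 0 0 0 0; 0 0 0 0 0 0 0"

```text
time_s: 12.45
tool_pos: [0.6374, -0.042, 0.1486]
tool_rot: [180.0, 0.3, 133.9]
force: [2.9, 0.6, -8.6]
grip_width: 0.0211
```

```bash
python3 - <<'E'
from h import *
o=state()
E
```

```text
t 12.45 pos [ 0.6374 -0.042   0.1486] rot [179.99   0.34 133.85] F [ 2.9  0.6 -8.6] M [ 0.29 -0.72 -0.23] w 0.0211
lever deg 65.04026710701021 r 0.09975896301163281
```

Request:
carry_out:
  increments: "0 0 0.0004 0.002 0 0 -0.3; 0 0 0 0.002 0 0 0; 0 0 0 0.001 0 0 0; 0 0 0 0 0 0 0; 0 0 0 0 0 0 0"

```text
time_s: 13.08
tool_pos: [0.6383, -0.0413, 0.1454]
tool_rot: [179.9, 0.4, 134.2]
force: [2.2, 2.2, -5.5]
grip_width: 0.021
```

```bash
python3 - <<'E'
from h import *
o=state()
E
```

```text
t 13.07 pos [ 0.6383 -0.0413  0.1454] rot [179.89   0.37 134.22] F [ 2.2  2.2 -5.5] M [ 0.3  -0.43 -0.24] w 0.0210
lever deg 64.37314389088527 r 0.09994481333822645
```

Request:
carry_out:
  increments: "0 0 0 0.0015 0 0 0; 0 0 0 0.001 0 0 0; 0 0 0 0 0 0 0; 0 0 0 0 0 0 0"

```text
time_s: 13.58
tool_pos: [0.6388, -0.0411, 0.145]
tool_rot: [179.8, 0.4, 134.3]
force: [1.2, 1.8, -0.5]
grip_width: 0.0211
```

```bash
python3 - <<'E'
from h import *
o=state()
s=read_camera("scene");cv2.imwrite("pics/scene3.png",cv2.resize(s["img"][150:300,225:375],(600,600),interpolation=cv2.INTER_CUBIC))
E
```

```text
t 13.57 pos [ 0.6388 -0.0411  0.145 ] rot [179.79   0.38 134.27] F [ 1.2  1.8 -0.5] M [ 0.41 -0.04 -0.17] w 0.0211
lever deg 64.076155272459 r 0.10013439807557185
```

View pics/scene3.png

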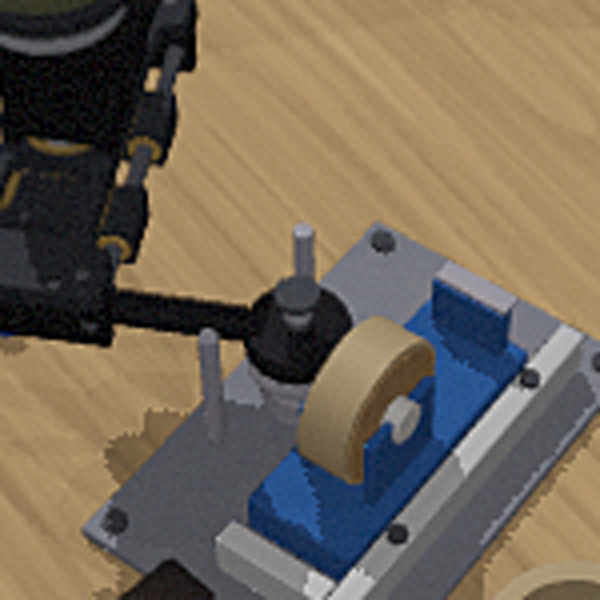

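The TCP is back at z 0.145, the seated height. It rests stiffly on the seat and the spring load is gone, two teeth further back (about 64°). Next I tighten clockwise, watching the tangential force.

```bash
cat >> h.py <<'E'
def tang():
    o=state();d=o["tool_pos"][:2]-HUB;u=d/np.hypot(*d);ccw=np.array([-u[1],u[0]])
    print("F resisting cw %.1f radial out %.1f z %.1f"%(o["force"][:2]@ccw,o["force"][:2]@u,o["force"][2]), "yaw-lever err",o["tool_rot"][2]-(YAW+180-(YAW-np.degrees(np.arctan2(d[1],d[0])))))
E
```

Request:
carry_out:
  increments: "0 0.0001 -0.005 0 0 0 2.9; 0 0.0002 -0.006 0 0 0 3.4; 0 0.0002 -0.006 0 0 0 3.4; 0 0.0002 -0.006 0 0 0 3.4; 0 0.0002 -0.006 0 0 0 3.4"

```text
time_s: 14.25
tool_pos: [0.6161, -0.0575, 0.1449]
tool_rot: [179.6, 0.4, 117.5]
force: [1.7, 1.4, 0.6]
grip_width: 0.0208
```

```bash
python3 -c "
from h import *
tang()"
```

```text
t 14.25 pos [ 0.6161 -0.0575  0.1449] rot [179.59   0.4  117.51] F [1.7 1.4 0.6] M [0.29 0.02 0.15] w 0.0208
lever deg 80.15874656329513 r 0.10015130972704088
F resisting cw 2.2 radial out -0.4 z 0.6 yaw-lever err -0.08007997954591417
```

Request:
carry_out:
  increments: "0 0.0002 -0.006 0 0 0 3.4; 0 0.0002 -0.006 0 0 0 3.4; 0 0.0002 -0.006 0 0 0 3.4; 0 0.0002 -0.006 0 0 0 3.4"

```text
time_s: 14.75
tool_pos: [0.596, -0.0652, 0.1451]
tool_rot: [179.1, 0.5, 103.8]
force: [8.8, 4.1, -6.8]
grip_width: 0.0216
```

```bash
python3 -c "
from h import *
tang()"
```

```text
t 14.75 pos [ 0.596  -0.0652  0.1451] rot [179.13   0.49 103.81] F [ 8.8  4.1 -6.8] M [ 0.79 -1.3   0.38] w 0.0216
lever deg 92.51376419947987 r 0.09997047505276192
F resisting cw 9.6 radial out -1.7 z -6.8 yaw-lever err -1.4295319227266674
```

Resistance has risen to 9.6 N, so the dispenser has met the fence. I continue in small steps with a slight downward bias.

Request:
carry_out:
  increments: "0 0 -0.002 0.001 0.4 0 1; 0 0 -0.002 0.0005 0.2 0 1"

```text
time_s: 15.0
tool_pos: [0.5958, -0.0648, 0.1449]
tool_rot: [179.2, 0.6, 102.0]
force: [5.2, 2.6, -1.8]
grip_width: 0.0213
```

```bash
python3 -c "
from h import *
tang()"
```

```text
t 15.00 pos [ 0.5958 -0.0648  0.1449] rot [179.2    0.64 102.03] F [ 5.2  2.6 -1.8] M [ 0.42 -0.77  0.54] w 0.0213
lever deg 92.56483505774021 r 0.09962390025350668
F resisting cw 5.7 radial out -1.1 z -1.8 yaw-lever err -3.1585395775176437
```

Request:
carry_out:
  increments: "0 0 -0.006 0.0008 0 0 0; 0 0 -0.006 0.0008 0 0 0; 0 0 -0.006 0.0008 0 0 0"

```text
time_s: 15.38
tool_pos: [0.5912, -0.0652, 0.1455]
tool_rot: [177.4, 1.2, 102.4]
force: [17.6, 3.6, -9.4]
grip_width: 0.0212
```

```bash
python3 -c "
from h import *
tang()"
```

```text
t 15.38 pos [ 0.5912 -0.0652  0.1455] rot [177.42   1.16 102.4 ] F [17.6  3.6 -9.4] M [ 0.48 -2.43 -0.03] w 0.0212
lever deg 95.20875644094241 r 0.0988974978572074
F resisting cw 18.0 radial out 0.3 z -9.4 yaw-lever err -0.14005520881454459
```

Request:
carry_out:
  increments: "0 0 0 0.0005 0 0 0; 0 0 0 0.0005 0 0 0"

```text
time_s: 15.62
tool_pos: [0.5939, -0.0646, 0.145]
tool_rot: [177.1, 1.4, 102.6]
force: [4.3, 2.2, 1.2]
grip_width: 0.0211
```

```bash
python3 -c "
from h import *
tang()
s=read_camera('scene');cv2.imwrite('pics/scene4.png',cv2.resize(s['img'][150:300,225:375],(600,600),interpolation=cv2.INTER_CUBIC))
t=read_camera('top');cv2.imwrite('pics/top4.png',cv2.resize(t['img'][175:345,260:440],(635,600),interpolation=cv2.INTER_CUBIC))
"
```

```text
t 15.62 pos [ 0.5939 -0.0646  0.145 ] rot [177.12   1.36 102.62] F [4.3 2.2 1.2] M [0.04 0.58 0.22] w 0.0211
lever deg 93.6110238119551 r 0.09894504663578478
F resisting cw 4.7 radial out -1.1 z 1.2 yaw-lever err -1.5213453504162544
```

View pics/scene4.png

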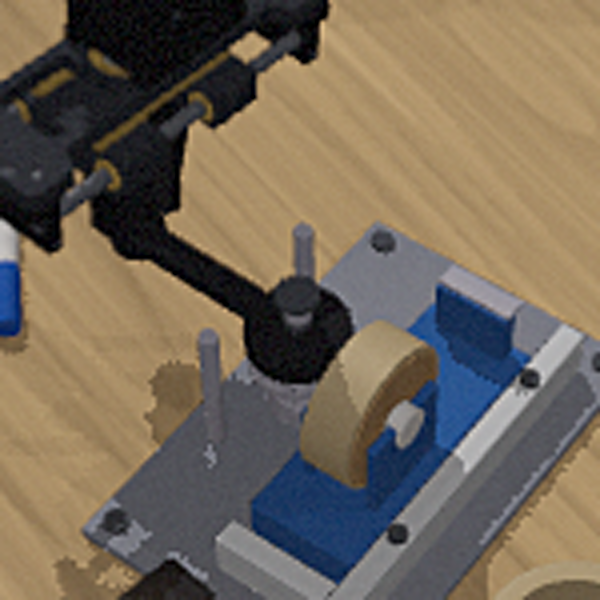

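View pics/top4.png

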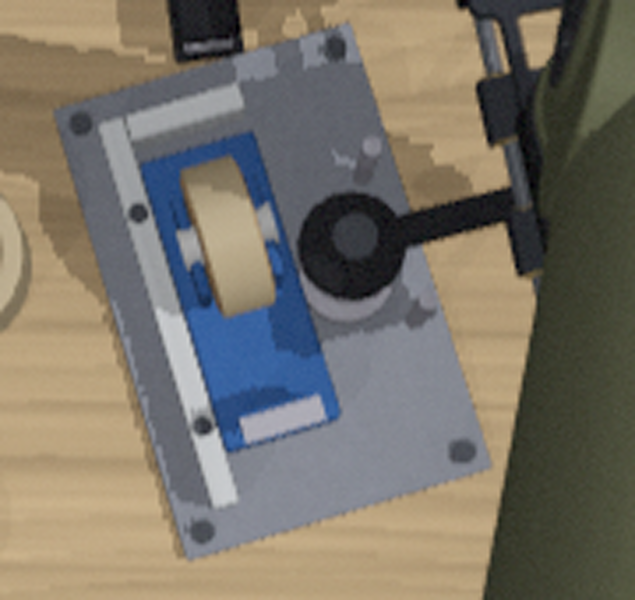

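```bash
cat >> h.py <<'E'
def gt():
    o=get_obs();r=R.from_euler("xyz",o["tool_rot"],degrees=True);g=o["tool_pos"]+r.apply([0,0,.051])
    d=g[:2]-HUB;a=YAW-np.degrees(np.arctan2(d[1],d[0]));u=d/np.hypot(*d);ccw=np.array([-u[1],u[0]])
    z=r.apply([0,0,1]);tl=r.inv().apply(np.cross(z,[0,0,-1]))
    print("t %.2f grasp %s LEVER %.2f r %.4f | Fcw-resist %.1f rad %.1f z %.1f | M %s | yaw err %.1f | tilt fix (tool rotvec deg) %s w %.4f"%(o["time_s"],np.round(g,4),a,np.hypot(*d),o["force"][:2]@ccw,o["force"][:2]@u,o["force"][2],np.round(o["wrist_torque"],2),o["tool_rot"][2]-(YAW+180-a),np.round(np.degrees(tl),2),o["grip_width"]))
E
python3 -c "
from h import *
gt()"
```

```text
t 15.72 grasp [ 0.5966 -0.0653  0.0941] LEVER 92.21 r 0.1002 | Fcw-resist 4.6 rad -0.2 z -1.6 | M [0.12 0.17 0.2 ] | yaw err -3.0 | tilt fix (tool rotvec deg) [ 2.88  1.34 -0.  ] w 0.0215
```

Request:
carry_out:
  increments: "0 -0.0005 0.0015 0.0002 1.5 0.7 -1.0; 0 -0.0005 0.0012 0.0002 1.3 0.6 -1.0; 0 0 0 0 0 0 0"

```text
time_s: 16.1
tool_pos: [0.5989, -0.0646, 0.1451]
tool_rot: [179.8, 0.1, 104.7]
force: [1.9, 1.0, -0.6]
grip_width: 0.0213
```

```bash
python3 -c "
from h import *
gt()"
```

```text
t 16.10 grasp [ 0.5991 -0.0647  0.0941] LEVER 90.71 r 0.1004 | Fcw-resist 2.1 rad -0.4 z -0.6 | M [ 0.53 -0.91  0.03] | yaw err -2.3 | tilt fix (tool rotvec deg) [ 0.23  0.1  -0.  ] w 0.0213
```

Request:
carry_out:
  increments: "0 0 -0.003 0.0005 0.5 0 -1; 0 0 -0.003 0.0005 0.5 0 -1"

```text
time_s: 16.35
tool_pos: [0.5977, -0.065, 0.1456]
tool_rot: [-179.9, 0.2, 106.7]
force: [9.6, 3.9, -5.8]
grip_width: 0.0211
```

```bash
python3 -c "
from h import *
gt()"
```

```text
t 16.35 grasp [ 0.5977 -0.0652  0.0946] LEVER 91.57 r 0.1005 | Fcw-resist 10.3 rad -1.0 z -5.8 | M [ 0.68 -2.45 -0.44] | yaw err 0.5 | tilt fix (tool rotvec deg) [-0.09  0.21 -0.  ] w 0.0211
```

Request:
carry_out:
  increments: "0 0 -0.004 0.0005 0.5 0 0; 0 0 -0.004 0.0005 0.5 0 0"

```text
time_s: 16.6
tool_pos: [0.5964, -0.0653, 0.1459]
tool_rot: [-179.9, 0.4, 106.7]
force: [13.2, 4.0, -8.7]
grip_width: 0.0209
```

```bash
python3 -c "
from h import *
gt()"
```

```text
t 16.60 grasp [ 0.5964 -0.0656  0.0949] LEVER 92.37 r 0.1005 | Fcw-resist 13.8 rad -0.4 z -8.7 | M [ 0.71 -3.04 -0.32] | yaw err 1.3 | tilt fix (tool rotvec deg) [-0.13  0.41  0.  ] w 0.0209
```

Request:
carry_out:
  increments: "0 0 -0.004 0.003 0.4 -0.2 0; 0 0 -0.004 0.002 0.4 -0.2 0; 0 0 -0.004 0.002 0.4 -0.2 0"

```text
time_s: 16.98
tool_pos: [0.596, -0.0648, 0.1454]
tool_rot: [179.7, 1.2, 106.7]
force: [10.7, 5.0, 0.1]
grip_width: 0.0212
```

```bash
python3 -c "
from h import *
gt()"
```

```text
t 16.98 grasp [ 0.5966 -0.0657  0.0944] LEVER 92.27 r 0.1007 | Fcw-resist 11.7 rad -2.0 z 0.1 | M [ 0.95 -2.1  -0.24] | yaw err 1.2 | tilt fix (tool rotvec deg) [0.31 1.22 0.  ] w 0.0212
```

Request:
carry_out:
  increments: "0 0 -0.005 0.0015 0.5 0.4 0; 0 0 -0.005 0.0015 0.5 0.4 0; 0 0 -0.005 0.0015 0.5 0.4 0"

```text
time_s: 17.35
tool_pos: [0.5945, -0.0658, 0.1457]
tool_rot: [179.3, 0.4, 106.7]
force: [16.3, 3.4, -7.4]
grip_width: 0.0211
```

```bash
python3 -c "
from h import *
gt()"
```

```text
t 17.35 grasp [ 0.5952 -0.066   0.0947] LEVER 93.09 r 0.1006 | Fcw-resist 16.6 rad 0.8 z -7.4 | M [ 0.6  -3.16 -0.51] | yaw err 2.0 | tilt fix (tool rotvec deg) [ 0.69  0.45 -0.  ] w 0.0211
```

About 16.6 N at 93°, so the clamp is firm. I take the load off gently, press the lever down lightly and check.

Request:
carry_out:
  increments: "0 0 0.001 0.0015 0 0.2 -0.5; 0 0 0.001 0.001 0 0 -0.5; 0 0 0 0.0005 0 0 0; 0 0 0 0 0 0 0"

```text
time_s: 17.85
tool_pos: [0.5985, -0.0651, 0.1453]
tool_rot: [179.0, 0.3, 107.7]
force: [3.3, 2.1, 0.7]
grip_width: 0.0214
```

```bash
python3 -c "
from h import *
gt()"
```

```text
t 17.85 grasp [ 0.5994 -0.0651  0.0943] LEVER 90.64 r 0.1009 | Fcw-resist 3.8 rad -1.1 z 0.7 | M [ 0.22 -0.24 -0.11] | yaw err 0.6 | tilt fix (tool rotvec deg) [ 0.97  0.32 -0.  ] w 0.0214
```

Request:
carry_out:
  increments: "1 0 0 0 0 0 0; 1 0 0 0 0 0 0; 1 0 0 0 0 0 0; 1 0 0 0 0 0 0; 1 0 0 -0.02 0.5 0.2 0; 1 0 0 -0.03 0.5 0.1 0; 1 0 0 -0.03 0 0 0; 1 -0.03 0 -0.02 0 0 0; 1 -0.03 0 0 0 0 0; 1 -0.03 0 0 0 0 0; 1 -0.02 0 0 0 0 0; 1 0 0 0 0 0 0"

```text
time_s: 19.35
tool_pos: [0.6266, -0.1763, 0.2443]
tool_rot: [-179.1, -0.0, 107.5]
force: [-0.1, -0.1, -1.0]
grip_width: 0.0873
```

```bash
python3 - <<'E'
from h import *
state()
s=read_camera('scene');cv2.imwrite('pics/scene5f.png',s['img']);cv2.imwrite('pics/scene5.png',cv2.resize(s['img'][180:340,235:395],(600,600),interpolation=cv2.INTER_CUBIC))
t=read_camera('top');cv2.imwrite('pics/top5f.png',t['img']);cv2.imwrite('pics/top5.png',cv2.resize(t['img'][175:345,260:440],(635,600),interpolation=cv2.INTER_CUBIC))
E
```

```text
t 19.35 pos [ 0.6266 -0.1763  0.2443] rot [-1.7907e+02 -1.0000e-02  1.0755e+02] F [-0.1 -0.1 -1. ] M [-0.09  0.02 -0.08] w 0.0873
lever deg 92.43225950308926 r 0.21529287878877276
```

View pics/scene5.png

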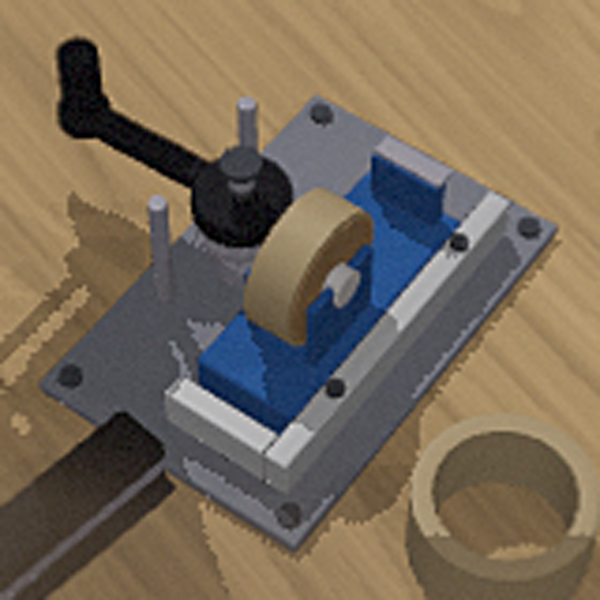

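View pics/top5.png

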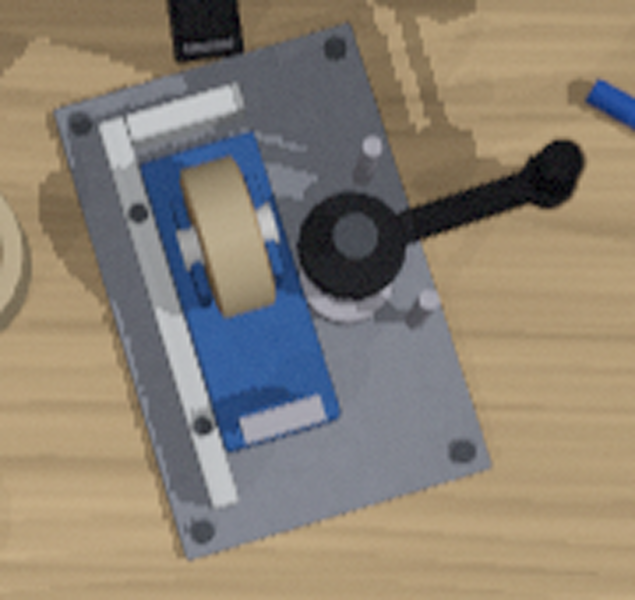

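```bash
python3 - <<'E'
from h import *
s=read_camera("scene");t=read_camera("top")
tc=lambda x,y:(x*180/635+260-.35,y*170/600+175-.35)
sc=lambda x,y:(x*160/600+235-.35,y*160/600+180-.35)
def ang(k):
    d=k[:2]-HUB;return YAW-np.degrees(np.arctan2(d[1],d[0]))
for nm,a,b in(("before",(568,170),(84,43)),("now",(565,158),(78,50))):
    k=tri(t,tc(*a),s,sc(*b));print(nm,k,ang(k),ang(atz(t,[tc(*a)],.113)[0]))
# compare images by template match of knob between scene0 & scene5 not needed
for n in("top5f","scene5f"):
    im=cv2.imread(f"pics/{n}.png")
    if n[0]=="t": cr=im[205:250,395:440]
    else: cr=im[180:220,240:280]
    cv2.imwrite(f"pics/{n}k.png",cv2.resize(cr,(500,500),interpolation=cv2.INTER_CUBIC))
a=cv2.resize(cv2.imread("pics/top0.png")[205:250,395:440],(400,400),interpolation=cv2.INTER_CUBIC);b=cv2.resize(cv2.imread("pics/top5f.png")[205:250,395:440],(400,400),interpolation=cv2.INTER_CUBIC)
g=np.clip(np.hstack([a,b]).astype(float)*2,0,255).astype(np.uint8);cv2.imwrite("pics/kn.png",g)
E
```

```text
before [ 0.59817462 -0.06506698  0.11190298] 91.28858648234751 91.23224011557424
now [ 0.60340836 -0.06339826  0.1117446 ] 88.15653547663075 87.98602473166073
```

View pics/kn.png

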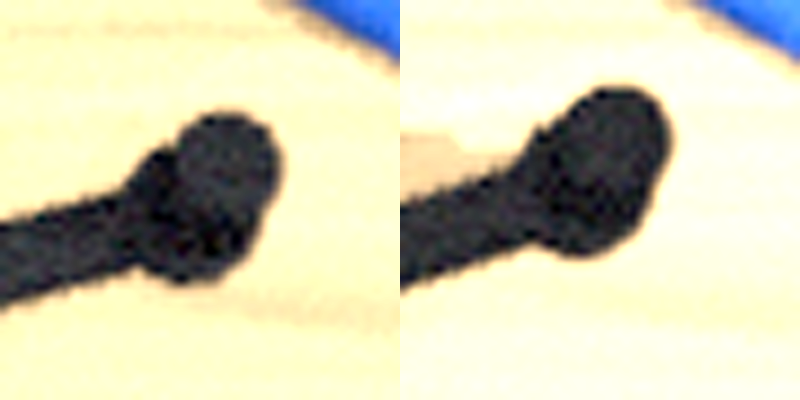

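The lever reads 88° at seated height (knob top z 0.112, as at the start), and the foot lies against the fence. The lever sits a bit behind where it was under load, which could be the 3° tooth play or the spindle springing back. I regrasp and repeat the firm pull to tell which.

```bash
python3 - <<'E'
from h import *
o=state();k,y=lev(88.2)
rows(o["tool_pos"],o["tool_rot"],[((*k,.235),y,5),((*k,.150),y,6)],1)
E
```

```text
t 19.55 pos [ 0.627  -0.1728  0.2444] rot [-1.7913e+02 -1.2000e-01  1.0782e+02] F [-0.3 -0.8  0.5] M [-0.06  0.02  0.  ] w 0.0872
lever deg 92.06250052369515 r 0.21204411504806994
1 0.0224 0.0022 0.0019 -0.17 -0.03 -0.35; 1 0.0224 0.0023 0.0019 -0.17 -0.03 -0.35; 1 0.0224 0.0025 0.0019 -0.17 -0.03 -0.35; 1 0.0223 0.0026 0.0019 -0.17 -0.03 -0.35; 1 0.0223 0.0027 0.0019 -0.17 -0.03 -0.35; 1 -0 0 0.0142 0 0 -0; 1 -0 0 0.0142 0 0 -0; 1 -0 0 0.0142 0 0 -0; 1 -0 0 0.0142 0 0 -0; 1 -0 0 0.0142 0 0 -0; 1 -0 0 0.0142 0 0 -0
```

Request:
carry_out:
  increments: "1 0.022 0.002 0.002 -0.2 0 -0.35; 1 0.022 0.002 0.002 -0.2 0 -0.35; 1 0.022 0.0025 0.002 -0.2 0 -0.35; 1 0.022 0.0025 0.001 -0.2 0 -0.35; 1 0.016 0.002 0 0 0 -0.35; 1 0 0 0 0 0 0; 1 0 0 0 0 0 0"

```text
time_s: 20.42
tool_pos: [0.6028, -0.0605, 0.2377]
tool_rot: [180.0, -0.3, 110.2]
force: [-0.2, -0.5, 0.5]
grip_width: 0.0872
```

```bash
python3 - <<'E'
from h import *
o=state();k,y=lev(88.2)
rows(o["tool_pos"],o["tool_rot"],[((*k,.235),y,1),((*k,.150),y,6)],1)
E
```

```text
t 20.43 pos [ 0.6028 -0.0605  0.2377] rot [179.98  -0.31 110.19] F [-0.2 -0.5  0.5] M [-0.16 -0.03  0.06] w 0.0872
lever deg 87.89025013853299 r 0.0975774161077804
1 -0.0024 -0.0006 0.0027 0.02 -0.31 0.64; 1 0 -0 0.0142 -0 0 0; 1 0 -0 0.0142 -0 0 0; 1 0 -0 0.0142 -0 0 0; 1 0 -0 0.0142 -0 0 0; 1 0 -0 0.0142 -0 0 0; 1 0 -0 0.0142 -0 0 0
```

Request:
carry_out:
  increments: "1 -0.002 -0.0005 0.012 0 -0.3 0.5; 1 0 0 0.014 0 0 0; 1 0 0 0.014 0 0 0; 1 0 0 0.014 0 0 0; 1 0 0 0.012 0 0 0; 1 0 0 0.006 0 0 0; 1 0 0 0 0 0 0; 1 0 0 0 0 0 0"

```text
time_s: 21.42
tool_pos: [0.6025, -0.0657, 0.1592]
tool_rot: [-179.9, 0.1, 109.4]
force: [0.8, -0.5, 0.7]
grip_width: 0.087
```

```bash
python3 - <<'E'
from h import *
o=state();k,y=lev(88.2)
rows(o["tool_pos"],o["tool_rot"],[((*k,.145),y,1)],1)
E
```

```text
t 21.43 pos [ 0.6025 -0.0657  0.1592] rot [-1.7986e+02  7.0000e-02  1.0941e+02] F [ 0.8 -0.5  0.7] M [-0.    0.04  0.03] w 0.0870
lever deg 89.09187745964883 r 0.10242190556586037
1 0.0024 0.0016 0.0142 -0.14 0.07 -0.14
```

Request:
carry_out:
  increments: "1 0.002 0.0013 0.008 0 0 0; 1 0 0 0.003 0 0 0; 1 0 0 0 0 0 0; 0 0 0 0 0 0 0; 0 0 0 0 0 0 0; 0 0 0 0 0 0 0; 0 0 0 0 0 0 0; 0 0 0 0 0 0 0; 0 0 0 0 0 0 0; 0 0 0 0 0 0 0; 0 0 0 0 0 0 0; 0 0 0 0 0 0 0"

```text
time_s: 22.92
tool_pos: [0.6039, -0.0633, 0.1488]
tool_rot: [180.0, 0.1, 109.4]
force: [0.0, -0.0, -0.2]
grip_width: 0.021
```

```bash
python3 -c "
from h import *
gt()"
```

```text
t 22.93 grasp [ 0.6039 -0.0633  0.0978] LEVER 87.88 r 0.1006 | Fcw-resist 0.0 rad 0.0 z -0.2 | M [-0.07  0.03  0.05] | yaw err -0.5 | tilt fix (tool rotvec deg) [0.  0.1 0. ] w 0.0210
```

Request:
carry_out:
  increments: "0 0 -0.002 0.0005 0.2 0 0; 0 0 -0.002 0.0005 0.2 0 0"

```text
time_s: 23.18
tool_pos: [0.602, -0.0639, 0.1488]
tool_rot: [-179.9, 0.1, 109.4]
force: [3.4, 0.8, 0.4]
grip_width: 0.0211
```

```bash
python3 -c "
from h import *
gt()"
```

```text
t 23.18 grasp [ 0.602  -0.064   0.0978] LEVER 89.05 r 0.1006 | Fcw-resist 3.5 rad 0.4 z 0.4 | M [ 0.3  -0.95 -0.36] | yaw err 0.7 | tilt fix (tool rotvec deg) [-0.11  0.14  0.  ] w 0.0211
```

Request:
carry_out:
  increments: "0 0 -0.003 0.0005 0.3 0 0.3; 0 0 -0.003 0.0005 0.3 0 0.3"

```text
time_s: 23.42
tool_pos: [0.5999, -0.0643, 0.149]
tool_rot: [-179.8, 0.2, 108.7]
force: [7.6, 1.3, -3.1]
grip_width: 0.0211
```

```bash
python3 -c "
from h import *
gt()"
```

```text
t 23.43 grasp [ 0.5998 -0.0646  0.098 ] LEVER 90.30 r 0.1005 | Fcw-resist 7.6 rad 1.0 z -3.1 | M [ 0.41 -1.86 -0.48] | yaw err 1.3 | tilt fix (tool rotvec deg) [-0.16  0.24  0.  ] w 0.0211
```

Request:
carry_out:
  increments: "0 0 -0.004 0.001 0.4 0 0.3; 0 0 -0.004 0.001 0.4 0 0.3"

```text
time_s: 23.68
tool_pos: [0.5983, -0.0646, 0.149]
tool_rot: [-179.9, 0.4, 108.0]
force: [10.7, 1.8, -2.5]
grip_width: 0.0217
```

```bash
python3 -c "
from h import *
gt()"
```

```text
t 23.68 grasp [ 0.5983 -0.065   0.098 ] LEVER 91.21 r 0.1005 | Fcw-resist 10.7 rad 1.3 z -2.5 | M [ 0.54 -2.32 -0.5 ] | yaw err 1.5 | tilt fix (tool rotvec deg) [-0.09  0.42 -0.  ] w 0.0217
```

```bash
python3 - <<'E'
from h import *
gt()
s=read_camera('scene');cv2.imwrite('pics/scene6f.png',s['img'])
t=read_camera('top');cv2.imwrite('pics/top6f.png',t['img'])
gt()
f=lambda n,y0,y1,x0,x1:np.clip(cv2.resize(cv2.imread(n)[y0:y1,x0:x1],(400,400),interpolation=cv2.INTER_CUBIC).astype(float)*2,0,255).astype(np.uint8)
cv2.imwrite("pics/cmp6.png",np.hstack([f(f"pics/top{i}f.png",215,265,360,410) for i in(5,6)]))
cv2.imwrite("pics/cmp6s.png",np.hstack([f(f"pics/scene{i}f.png",185,255,245,315) for i in(5,6)]))
E
```

```text
t 23.68 grasp [ 0.5983 -0.065   0.098 ] LEVER 91.21 r 0.1005 | Fcw-resist 10.7 rad 1.3 z -2.5 | M [ 0.54 -2.32 -0.5 ] | yaw err 1.5 | tilt fix (tool rotvec deg) [-0.09  0.42 -0.  ] w 0.0217
t 23.77 grasp [ 0.5983 -0.065   0.0981] LEVER 91.19 r 0.1005 | Fcw-resist 9.6 rad 1.5 z -2.5 | M [ 0.53 -2.2  -0.49] | yaw err 1.5 | tilt fix (tool rotvec deg) [-0.08  0.42  0.  ] w 0.0211
```

View pics/cmp6.png

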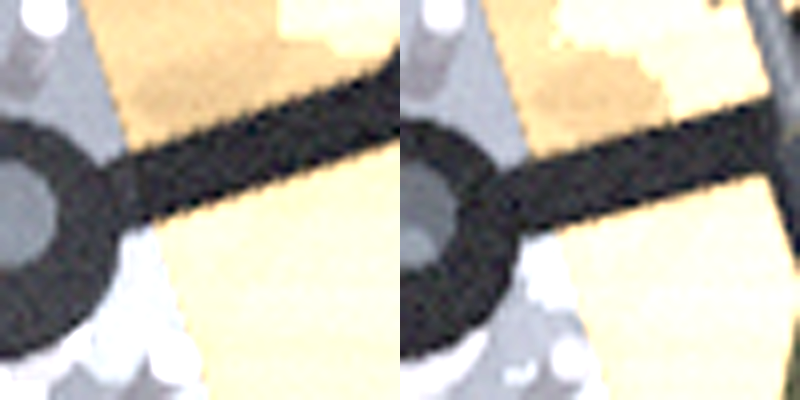

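View pics/cmp6s.png

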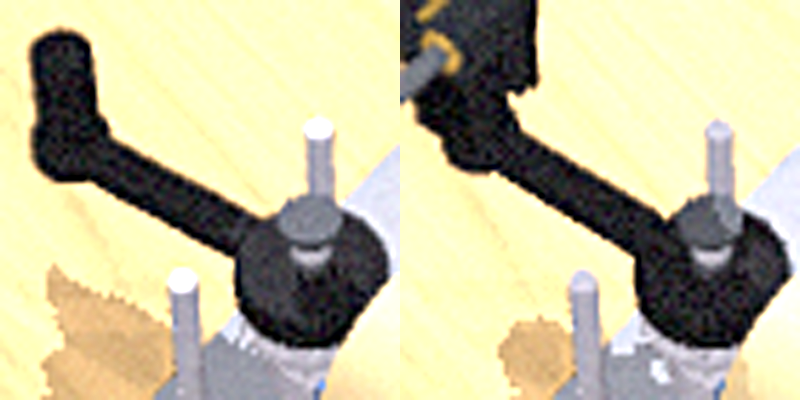

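The top crops (arm edge lower ends near (400,140) unloaded and (770,178) loaded) show that the lever itself rotated about 4° between rest and load. I do a sustained pull near 15 N and then a stepwise unloading, to see whether the spindle advances or springs back.

Request:
carry_out:
  increments: "0 0 -0.005 0.001 0.5 0 0.3; 0 0 -0.005 0.0015 0.5 0 0"

```text
time_s: 24.02
tool_pos: [0.5966, -0.065, 0.149]
tool_rot: [180.0, 0.7, 107.7]
force: [12.2, 2.8, -3.2]
grip_width: 0.0212
```

```bash
python3 -c "
from h import *
gt()"
```

```text
t 24.02 grasp [ 0.5968 -0.0656  0.098 ] LEVER 92.10 r 0.1006 | Fcw-resist 12.5 rad 0.6 z -3.2 | M [ 0.61 -2.68 -0.36] | yaw err 2.1 | tilt fix (tool rotvec deg) [0.05 0.68 0.  ] w 0.0212
```

Request:
carry_out:
  increments: "0 0 -0.005 0.0015 0.5 0.2 0; 0 0 -0.005 0.0015 0.5 0.2 0"

```text
time_s: 24.28
tool_pos: [0.596, -0.0653, 0.1491]
tool_rot: [179.7, 0.6, 107.8]
force: [13.6, 2.0, -4.5]
grip_width: 0.0207
```

```bash
python3 -c "
from h import *
gt()"
```

```text
t 24.27 grasp [ 0.5964 -0.0657  0.0981] LEVER 92.36 r 0.1006 | Fcw-resist 13.6 rad 1.6 z -4.5 | M [ 0.54 -2.87 -0.44] | yaw err 2.4 | tilt fix (tool rotvec deg) [ 0.31  0.6  -0.  ] w 0.0207
```

Request:
carry_out:
  increments: "0 0 -0.006 0.0018 0.6 0.2 0.5; 0 0 -0.006 0.0018 0.6 0.2 0.5; 0 0 -0.006 0.0018 0.6 0.2 0.5"

```text
time_s: 24.65
tool_pos: [0.5941, -0.0659, 0.1491]
tool_rot: [179.3, 0.5, 106.4]
force: [14.9, 3.6, -4.0]
grip_width: 0.0209
```

```bash
python3 -c "
from h import *
gt()
s=read_camera('scene');cv2.imwrite('pics/scene7f.png',s['img'])
t=read_camera('top');cv2.imwrite('pics/top7f.png',t['img'])
gt()"
```

```text
t 24.65 grasp [ 0.5948 -0.0662  0.0981] LEVER 93.30 r 0.1006 | Fcw-resist 15.3 rad 0.2 z -4.0 | M [ 0.49 -3.08 -0.23] | yaw err 1.9 | tilt fix (tool rotvec deg) [0.67 0.52 0.  ] w 0.0209
t 24.75 grasp [ 0.5948 -0.0662  0.0981] LEVER 93.34 r 0.1006 | Fcw-resist 15.7 rad 0.8 z -3.9 | M [ 0.49 -3.07 -0.37] | yaw err 2.0 | tilt fix (tool rotvec deg) [ 0.66  0.51 -0.  ] w 0.0207
```

A sustained 15.5 N at 93.3°. Now I unload in small steps.

Request:
carry_out:
  increments: "0 0 -0.002 0 0 0 0; 0 0 -0.002 0 0 0 0"

```text
time_s: 25.0
tool_pos: [0.5947, -0.0654, 0.1492]
tool_rot: [178.8, 0.7, 106.5]
force: [9.1, 1.2, -6.5]
grip_width: 0.0209
```

```bash
python3 -c "
from h import *
gt()"
```

```text
t 25.00 grasp [ 0.5959 -0.0657  0.0983] LEVER 92.61 r 0.1005 | Fcw-resist 9.0 rad 1.2 z -6.5 | M [-0.04 -1.41 -0.13] | yaw err 1.4 | tilt fix (tool rotvec deg) [1.24 0.75 0.  ] w 0.0209
```

Request:
carry_out:
  increments: "0 0 0 0 0 0 0; 0 0 0 0 0 0 0"

```text
time_s: 25.25
tool_pos: [0.596, -0.065, 0.1489]
tool_rot: [178.6, 0.9, 106.6]
force: [4.4, -0.7, -1.4]
grip_width: 0.0208
```

```bash
python3 -c "
from h import *
gt()"
```

```text
t 25.25 grasp [ 0.5974 -0.0654  0.0979] LEVER 91.78 r 0.1006 | Fcw-resist 4.0 rad 1.9 z -1.4 | M [-0.06 -0.39  0.05] | yaw err 0.7 | tilt fix (tool rotvec deg) [ 1.36  0.89 -0.  ] w 0.0208
```

Request:
carry_out:
  increments: "0 0 0 0 0 0 0; 0 0 0 0 0 0 0; 0 0 0 0 0 0 0"

```text
time_s: 25.62
tool_pos: [0.5963, -0.0649, 0.1489]
tool_rot: [178.6, 0.9, 106.7]
force: [5.2, 1.0, -0.2]
grip_width: 0.0212
```

```bash
python3 -c "
from h import *
gt()"
```

```text
t 25.62 grasp [ 0.5977 -0.0654  0.0979] LEVER 91.62 r 0.1006 | Fcw-resist 5.2 rad 0.5 z -0.2 | M [ 0.04 -0.33 -0.01] | yaw err 0.6 | tilt fix (tool rotvec deg) [1.35 0.95 0.  ] w 0.0212
```

```bash
python3 - <<'E'
from h import *
gt()
T=[];S=[]
for i in range(2):
    T.append(read_camera('top')['img']);S.append(read_camera('scene')['img'])
cv2.imwrite('pics/top8f.png',T[0]);cv2.imwrite('pics/scene8f.png',S[0]);gt()
def ecc(a,b,m):
    W=np.eye(2,3,dtype=np.float32)
    y0,y1,x0,x1=m
    f=lambda i:cv2.GaussianBlur(cv2.cvtColor(i,cv2.COLOR_BGR2GRAY)[y0:y1,x0:x1].astype(np.float32),(0,0),1)
    try:c,W=cv2.findTransformECC(f(a),f(b),W,cv2.MOTION_TRANSLATION,(3,200,1e-6),None,1)
    except cv2.error: return None
    return np.round(W[:,2],3),round(c,3)
I=lambda n:cv2.imread(f"pics/{n}.png")
tops={"5rest":I("top5f"),"6":I("top6f"),"7load":I("top7f"),"8":T[0],"8b":T[1]}
scs={"5rest":I("scene5f"),"6":I("scene6f"),"7load":I("scene7f"),"8":S[0],"8b":S[1]}
for nm,D,disp,st in(("top",tops,(268,306,318,362),(305,325,310,332)),("scene",scs,(214,246,330,362),(215,250,350,386))):
    r=D["7load"]
    for k,v in D.items(): print(nm,k,"disp",ecc(r,v,disp),"static",ecc(r,v,st))
E
```

```text
t 25.62 grasp [ 0.5977 -0.0654  0.0979] LEVER 91.62 r 0.1006 | Fcw-resist 5.2 rad 0.5 z -0.2 | M [ 0.04 -0.33 -0.01] | yaw err 0.6 | tilt fix (tool rotvec deg) [1.35 0.95 0.  ] w 0.0212
t 25.82 grasp [ 0.5976 -0.0654  0.0979] LEVER 91.63 r 0.1006 | Fcw-resist 4.5 rad 0.6 z -0.9 | M [-0.08 -0.25  0.06] | yaw err 0.6 | tilt fix (tool rotvec deg) [ 1.36  0.94 -0.  ] w 0.0214
top 5rest disp (array([-0.064,  0.068], dtype=float32), 0.98) static (array([ 0.011, -0.013], dtype=float32), 1.0)
top 6 disp (array([-0.056,  0.012], dtype=float32), 0.989) static (array([-0.003,  0.003], dtype=float32), 1.0)
top 7load disp (array([-0.,  0.], dtype=float32), 1.0) static (array([0., 0.], dtype=float32), 1.0)
top 8 disp (array([-0.03 , -0.008], dtype=float32), 0.998) static (array([0.025, 0.012], dtype=float32), 1.0)
top 8b disp (array([-0.009, -0.01 ], dtype=float32), 0.998) static (array([0.007, 0.01 ], dtype=float32), 1.0)
scene 5rest disp (array([-0.026,  0.001], dtype=float32), 1.0) static (array([-0.019,  0.019], dtype=float32), 1.0)
scene 6 disp (array([-0.011,  0.007], dtype=float32), 1.0) static (array([-0.015,  0.006], dtype=float32), 1.0)
scene 7load disp (array([-0., -0.], dtype=float32), 1.0) static (array([ 0., -0.], dtype=float32), 1.0)
scene 8 disp (array([-0.015,  0.022], dtype=float32), 1.0) static (array([-0.014,  0.004], dtype=float32), 1.0)
scene 8b disp (array([-0.012,  0.007], dtype=float32), 1.0) static (array([0.001, 0.015], dtype=float32), 1.0)
```

```bash
python3 - <<'E'
import cv2,numpy as np
f=lambda n:np.clip(cv2.resize(cv2.imread(f"pics/{n}.png")[222:258,278:314],(390,390),interpolation=cv2.INTER_CUBIC).astype(float)*1.8,0,255).astype(np.uint8)
g=lambda n:np.clip(cv2.resize(cv2.imread(f"pics/{n}.png")[235:271,340:376],(390,200),interpolation=cv2.INTER_CUBIC).astype(float)*1.8,0,255).astype(np.uint8)
cv2.imwrite("pics/sp.png",np.vstack([np.hstack([f("scene5f"),f("scene7f")]),np.hstack([g("top5f"),g("top7f")])]))
E
```

```text
(no output)
```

View pics/sp.png

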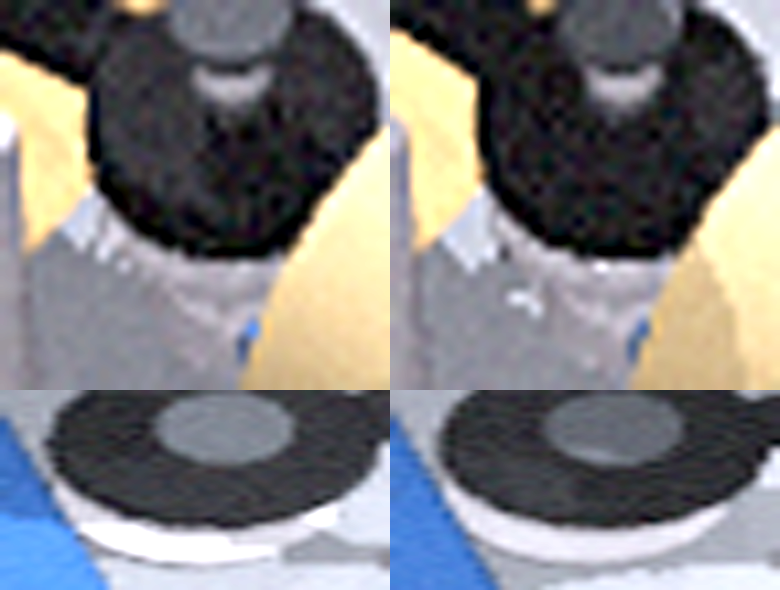

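Request:
carry_out:
  increments: "0 0 0.0007 0 0.3 0.2 0; 0 0 0.0007 0 0.3 0.2 0"

```text
time_s: 26.08
tool_pos: [0.5974, -0.065, 0.1489]
tool_rot: [179.3, 0.5, 106.7]
force: [3.6, -0.3, -0.9]
grip_width: 0.0211
```

```bash
python3 -c "
from h import *
gt()"
```

```text
t 26.07 grasp [ 0.5982 -0.0653  0.0979] LEVER 91.32 r 0.1007 | Fcw-resist 3.4 rad 1.3 z -0.9 | M [-0.14 -0.4   0.13] | yaw err 0.3 | tilt fix (tool rotvec deg) [ 0.7   0.55 -0.  ] w 0.0211
```

Request:
carry_out:
  increments: "0 0 0.0007 0 0.3 0.2 0; 0 0 0.0007 0 0.3 0.2 0"

```text
time_s: 26.32
tool_pos: [0.5987, -0.065, 0.1489]
tool_rot: [180.0, 0.1, 106.7]
force: [2.1, -0.9, -0.4]
grip_width: 0.021
```

```bash
python3 -c "
from h import *
gt()"
```

```text
t 26.32 grasp [ 0.5988 -0.0651  0.0979] LEVER 90.96 r 0.1007 | Fcw-resist 1.8 rad 1.5 z -0.4 | M [-0.19 -0.52  0.1 ] | yaw err -0.1 | tilt fix (tool rotvec deg) [ 0.04  0.14 -0.  ] w 0.0210
```

Request:
carry_out:
  increments: "0 0 0.0007 0 0.1 0.2 0; 0 0 0.0007 0 0.1 0.2 0"

```text
time_s: 26.58
tool_pos: [0.5997, -0.0652, 0.1488]
tool_rot: [-179.8, -0.3, 106.7]
force: [0.9, -0.9, 0.3]
grip_width: 0.0211
```

```bash
python3 -c "
from h import *
gt()"
```

```text
t 26.57 grasp [ 0.5994 -0.065   0.0979] LEVER 90.60 r 0.1008 | Fcw-resist 0.6 rad 1.2 z 0.3 | M [-0.42 -0.34  0.23] | yaw err -0.5 | tilt fix (tool rotvec deg) [-0.25 -0.27 -0.  ] w 0.0211
```

Taking the twist moment at the knob (Mz) into account, the data fit: the tooth play is free from about 88° to 90°, then a stiff rise follows, and on unloading the zero stays at about 90.5°. So the spindle holds. The net pull so far was about 12–13 N, because the grip twisted the knob the other way. One more pull with the twist relieved should reach a net 15 N.

Request:
carry_out:
  increments: "0 0 -0.004 0.0005 0.3 0.2 2; 0 0 -0.005 0.001 0.4 0.2 2; 0 0 -0.0055 0.0013 0.5 0.2 1.5; 0 0 -0.0055 0.0015 0.5 0.2 1.5"

```text
time_s: 27.08
tool_pos: [0.593, -0.0668, 0.1493]
tool_rot: [-179.9, -0.7, 99.5]
force: [15.3, 0.9, -5.6]
grip_width: 0.0211
```

```bash
python3 -c "
from h import *
gt()"
```

```text
t 27.07 grasp [ 0.5928 -0.0662  0.0983] LEVER 94.42 r 0.1002 | Fcw-resist 15.1 rad 2.7 z -5.6 | M [-0.12 -3.36  0.32] | yaw err -3.8 | tilt fix (tool rotvec deg) [-0.13 -0.68  0.  ] w 0.0211
```

Net torque is now about 15–18 N at the knob and the lever is at 94°. That is enough. I unload and let go.

Request:
carry_out:
  increments: "0 0 -0.001 0 0 0 -0.5; 0 0 0 0.0005 0 0.3 -0.5; 0 0 0 0.0005 0 0.3 -0.5; 0 0 0 0 0 0 0"

```text
time_s: 27.58
tool_pos: [0.596, -0.0664, 0.149]
tool_rot: [179.6, -1.0, 101.0]
force: [6.1, 0.3, 0.4]
grip_width: 0.0214
```

```bash
python3 -c "
from h import *
gt()"
```

```text
t 27.57 grasp [ 0.5962 -0.0654  0.098 ] LEVER 92.41 r 0.1003 | Fcw-resist 6.0 rad 1.3 z 0.4 | M [-0.33 -0.41  0.39] | yaw err -4.3 | tilt fix (tool rotvec deg) [ 0.43 -1.02  0.  ] w 0.0214
```

Request:
carry_out:
  increments: "0 0 0.0007 0 0.2 0 -0.3; 0 0 0.0007 0 0.2 0 -0.3; 0 0 0.0007 0 0.2 0 0; 0 0 0 0 0 0 0"

```text
time_s: 28.08
tool_pos: [0.5978, -0.0659, 0.149]
tool_rot: [-179.8, -1.0, 101.6]
force: [2.8, -1.0, 0.2]
grip_width: 0.021
```

```bash
python3 -c "
from h import *
gt()"
```

```text
t 28.07 grasp [ 0.5974 -0.0651  0.098 ] LEVER 91.69 r 0.1003 | Fcw-resist 2.4 rad 1.7 z 0.2 | M [-0.38 -0.63  0.37] | yaw err -4.5 | tilt fix (tool rotvec deg) [-0.25 -1.02 -0.  ] w 0.0210
```

Request:
carry_out:
  increments: "1 0 0 0 0 0 0; 1 0 0 0 0 0 0; 1 0 0 0 0 0 0; 1 0 0 0 0 0 0; 1 0 0 -0.01 0 -0.5 0; 1 0 0 -0.025 0 -0.5 0; 1 0 0 -0.03 0 0 0; 1 -0.03 0 -0.02 0 0 0; 1 -0.03 0 0 0 0 0; 1 -0.03 0 0 0 0 0; 1 -0.02 0 0 0 0 0; 1 0 0 0 0 0 0; 1 0 0 0 0 0 0"

```text
time_s: 29.7
tool_pos: [0.6185, -0.1741, 0.2394]
tool_rot: [-179.5, -0.2, 101.6]
force: [1.0, -0.3, 0.5]
grip_width: 0.0869
```

```bash
python3 - <<'E'
from h import *
state()
s=read_camera('scene');cv2.imwrite('pics/scene9f.png',s['img'])
t=read_camera('top');cv2.imwrite('pics/top9f.png',t['img'])
a=cv2.resize(s['img'][180:340,235:395],(400,400),interpolation=cv2.INTER_CUBIC);b=cv2.resize(t['img'][180:340,270:430],(400,400),interpolation=cv2.INTER_CUBIC)
cv2.imwrite("pics/fin9.png",np.hstack([a,b]))
f=lambda i,y,x:np.clip(cv2.resize(i[y:y+45,x:x+45],(400,400),interpolation=cv2.INTER_CUBIC).astype(float)*2,0,255).astype(np.uint8)
cv2.imwrite("pics/kn9.png",np.hstack([f(t['img'],205,395),f(s['img'],180,240)]))
for i in (0,):
  for n,p in(("tape_roll",t),("stapler",t)): print(n,[np.round(m["bbox"],1) for m in masks_of(n,p)])
E
```

```text
t 29.70 pos [ 0.6185 -0.1741  0.2394] rot [-179.46   -0.2   101.59] F [ 1.  -0.3  0.5] M [-0.1   0.02  0.06] w 0.0869
lever deg 94.38046629660829 r 0.21112036055160074
tape_roll [array([214.5, 223.3, 270.9, 276.6])]
stapler [array([298.8, 119.7, 329.4, 194.3])]
```

View pics/fin9.png

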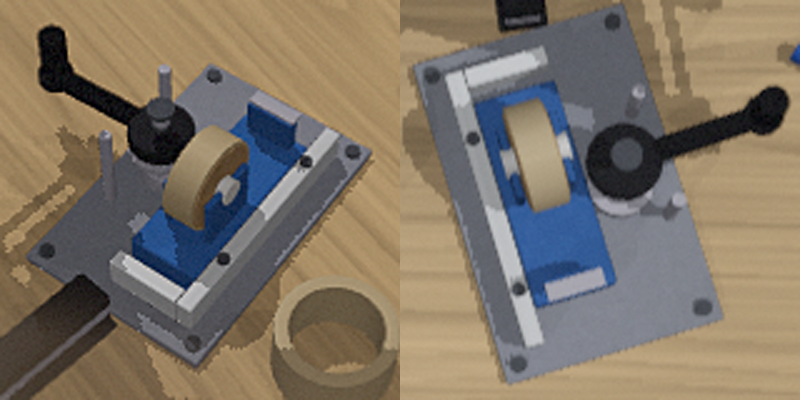

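View pics/kn9.png

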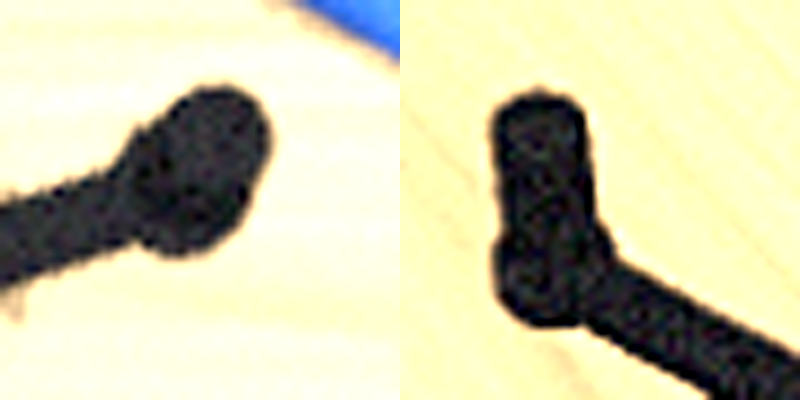

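The final views show the knob at seated height and the same position as before (top crop centre about (213,140), lever about 88°). The foot lies against the fence, the tape roll and stapler have not moved, and the gripper is clear. I hand in.

```bash
python3 - <<'E'
from h import *
state();print(sign_off());state()
E
```

```text
t 29.90 pos [ 0.6186 -0.1741  0.2394] rot [-179.47   -0.18  101.64] F [-0.5 -0.1 -0.2] M [-0.08  0.04 -0.02] w 0.0871
lever deg 94.36488082909466 r 0.2110908979170393
the job is handed in; nothing more can be done
None
the job is handed in; nothing more can be done
```

I tightened the clamp, let go of the lever with it seated, and handed the job in at about 30 s. The cam force (20 to 80 N) could not be measured directly, so that part rests on the pull at the knob.

**What I did:** I turned the lever clockwise from about 91° to 125°, took the load off and lifted it to the end of its travel (about 12 mm). I swung it back two teeth to about 64° and let it drop back to its seated height. Then I tightened it until the dispenser stopped against the fence.

**Last checks:**
- **Pull:** A sustained pull of about 15.5 N at the knob held at 93°. On the last pull, 15.1 N was read directly; adding the grip's twist on the knob, it may have been up to 18 N. One earlier reading also peaked at 18 N for a moment.
- **Dispenser:** It did not move measurably in the images between loaded and unloaded, and its foot lies against the fence.
- **Lever:** It was last triangulated at seated height after the first release. After the final release it looked the same in the pictures.
- **Rest of the desk:** The tape roll and stapler are where they were, and the gripper is open and clear of everything.

**What disagreed:** After each release the lever came back from about 91–93° to about 88°. The force readings fit tooth play and give in the lever rather than the spindle loosening, but I could not confirm that from the pictures.

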